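Clamp the board through the jig guard and start the test

TASK

A green circuit board is loaded in one of the two bays of the test jig; the other bay has only a grey blank. With the fingertips, reach down through the loaded bay's window in the yellow guard and press its red clamp lever all the way down, without touching the guard and without moving the other lever; then press the blue start button on the console fully in and let it go. Pick nothing up, and leave the console and the things on the bench where they stand.

Things in the scene. Friction and masses are not known exactly. Their poses are not given: they have to be found in the camera images.
- jig: two-bay board test jig, fixed to the bench: grey base plate 200 x 300 x 20 mm (x, y, z), under a yellow guard. Origin at the centre of its underside on the bench; z up, y runs from the right bay to the left bay (bays at y = +68 and -68 mm), the levers' hinges are on the +x side
- guard: yellow sheet-metal and rod guard on the jig, fixed to it with the same origin and axes: 190 x 290 mm (x, y), top face 110 mm above the bench, sides closed by upright rods 35 mm apart, and the part of its top over the hinges by level rods 35 mm apart. Its only openings for a hand are the two windows in its top. It must not be touched
- window_left (a point): centre of the left-hand (+y side of the jig frame) guard window, level with the guard's top face. The window is a rectangular hole 70 mm along the jig's x and 80 mm along the jig's y in a 4 mm thick sheet; same axes as the jig
- window_right (a point): centre of the right-hand (-y side of the jig frame) guard window, level with the guard's top face. The window is a rectangular hole 70 mm along the jig's x and 80 mm along the jig's y in a 4 mm thick sheet; same axes as the jig
- pad_left (a point): centre of the top face of the red grip of the left-hand clamp lever; moves with the lever. The grip is 34 mm along the lever, 36 mm across and 12 mm thick; it lies centred under the middle of the left window, its top about 14 mm below the guard's top face when the lever is fully up and about 38 mm below when fully down
- pad_right (a point): centre of the top face of the red grip of the right-hand clamp lever; moves with the lever. The grip is 34 mm along the lever, 36 mm across and 12 mm thick; it lies centred under the middle of the right window, its top about 14 mm below the guard's top face when the lever is fully up and about 38 mm below when fully down
- lever_left (a joint): angle in rad of the left-hand clamp lever: 0 = fully up, 0.26 = fully down on its stop. Hinge along the jig's y, 90 mm on the +x side of the grip. The lever is stiff (about 6 N at the grip) and stays where it is left; starts between 0 and 0.05
- lever_right (a joint): angle in rad of the right-hand clamp lever: 0 = fully up, 0.26 = fully down on its stop. Hinge along the jig's y, 90 mm on the +x side of the grip. The lever is stiff (about 6 N at the grip) and stays where it is left; starts between 0 and 0.05
- board: green circuit board 100 x 70 x 2 mm with small chips, fixed in the nest of the loaded bay, 30 mm above the bench; origin at the centre of its underside, straight below that bay's window centre (same axes as the jig)
- blank: plain light grey plate 100 x 70 x 2 mm fixed in the nest of the other, unloaded bay; origin at the centre of its underside, straight below that bay's window centre
- console: loose white start console, a box 70 x 90 x 42 mm (x, y, z) of 0.5 to 1 kg with the blue button on its top; origin at the centre of its underside; it stands on the left or on the right of the jig
- start_top (a point): centre of the top of the blue start button, 32 mm across, on top of the console; pressed straight down; moves with the button
- start (a joint): travel of the start button in m: 0 = released, 0.006 = fully in; springs back; fully in takes about 5 N
- spool_mid (a point): centre of a solder spool standing upright, 52 mm across, 54 mm tall; leave alone
- flux_mid (a point): centre of a standing amber flux bottle, 44 mm across, 110 mm tall; leave alone
- driver_grip (a point): handle of an orange screwdriver, 170 mm long, lying flat on the bench to the far right of the jig; leave alone
There are look-alikes about, which are no part of the job. Leave any orange look-alike of the console alone.

How it is judged:
By the outcome, as a careful person would: the job done as asked, in the order asked, and still so for the second after the job is handed in, with the robot touching nothing.
It also fails if it takes over 42 s, if anything falls off the work surface, if the arm or the gripper's body presses on something with over 40 N, if the wrist force passes 120 N, or if a joint passes its speed limit or range.

ROBOT

A 6-joint arm with a two-finger parallel gripper is mounted at the origin on the work surface. World frame = base frame: x ahead of the robot, y to its left, z up, the work surface at z = 0. Lengths are in mm, angles in rad, forces in N, time in s.
With the tool pointing down it reaches from about 400 to 925 mm from the base axis. Payload 12.5 kg.
Tool frame: the origin (TCP) lies midway between the tips of the shut fingers; the grasp point (between the pads) lies 19 mm behind it; z points along the fingers, y is the line along which they close (so a half turn about z gives the same grasp; the last joint's range is limited). The gripper opens to 95 mm and grips with 3 to 60 N. Pads are 20 mm wide; open, the fingers measure 119 mm over their backs; the gripper's body (75 mm by 180 mm) begins 59 mm behind the grasp point.
Start: joints at [1.143, 0.491, 1.559, -0, 1.092, -0.106], TCP at [197.657, 592.944, 176.361] pointing down, gripper open.
Joint ranges: [-3.1, 3.1], [-0.84, 2.19], [0.05, 2.79], [-1.13, 4.28], [0.06, 2.93], [-2.69, 2.69]. Speed limits (rad/s): [2.22, 2.22, 2.79, 3.14, 3.14, 3.14].

INTERFACE

Orientations are given as [roll, pitch, yaw] about the fixed x, y, z axes, in that order (R = Rz(yaw) Ry(pitch) Rx(roll)).
In Python, from cell import readout, eyes, env gives the robot as it stands.
- The arm moves only by the tool move_arm, never from a script. Its argument "plan" is a list of rows, each a list of 3 entries, a list of its own where there are three numbers: the turn, a rotation vector about the tool's x, y, z in degrees, then the shift along the tool's x, y, z in m, then the gripper command: -1 is shut, 1 is fully open, values between are in proportion. In form: [[[ax, ay, az], [x, y, z], jaw], ...]. A call has 1 to 5 rows; each row is the pose to reach, as a shift and turn from the pose commanded when the call began, along the tool's axes at that moment; what a row does not reach only later rows make up. A row lasts 1/8 s, in which the tool goes at most 62.5 mm and 10.7 degrees, less where a joint would pass 70% of its speed; a pose out of reach is approached as far as the arm can. A call with a gripper value outside its range is refused whole. The fingers move at their own pace and stop on an object; the grip force is fixed at half the most. Time passes only in rows, so rows that repeat a pose let the fingers close. It gives the time, the measured TCP pose, the force, the opening and the grip force at its end, in the units of the state.
- readout.state(): the state, without advancing time (a new reading comes with each control period).
- eyes.read_camera(name): name is "scene" or "top"; returns a dict with "img" (400x640x3 uint8, red, green, blue), "K" (3x3 intrinsics, pixels), "extrinsics" (4x4, takes a point from camera to world coordinates). Camera axes: x right, y up, looking along -z (the intrinsics and any distortion apply to the point x, -y, -z); pixel columns grow to the right and rows downward; lengths in mm; the calibration is good to about 2 mm. A picture is of the moment at which its call begins. There is no depth.
- env.job_done(): hands the job in; it is judged then, once.
Trained networks look in a picture, given as the dict that the camera call returned (one of the last four; its "shot" number tells which), for a name from the list of things; names that differ only in an ending like _2 or _b are one class to them, and where a whole thing is asked for, a point or a joint stands for the part that bears it (a point fixed in the world has none). Each returns a list of dicts, best first, with "score" (0 to 1); they miss things now and then, are a little off and sometimes report something else, mostly with a low value. They report only what shows in the picture. A call takes as long as a camera call. They do not tell look-alikes from the thing itself.
- eyes.cut_out(picture, name): "mask" (400x640 bool, what is visible of it) and "uv" ([column, row] in pixels, amid what is visible of it).
The state is a dict: "t": time; "joints": joint angles; "qvel": joint speeds; "tau": joint torques, N m; "eef_pos": TCP position; "tcp_rot": TCP orientation; "ft_force": force on the tool from outside, world axes, zero at the start; "moment": the same for the moment, N m; "opening": opening from 0.0 (shut) to 1.0 (fully open); "grip_force": force on a finger pad.
Only numpy, scipy, OpenCV 4.12 (cv2) and the standard library are available. Lean on these libraries where they do the work, as an engineer would, in place of code of your own. Each camera call takes 0.05 s, during which the arm holds its last target. There are 200 camera calls.

## Working session

There is one attempt and no reset: what is moved stays moved. The work goes in short steps, Python scripts to look and compute and a tool call to move; the robot and the scene stay as the last step left them, time stands still between calls to the robot, and variables do not carry over. Pictures are saved under pics/ and viewed, at most 10 in all, crops included, and the job is handed in when it is done.

Besides the shell and the picture viewer there is one more tool, called by a JSON object that holds its "op" and its "data". move_arm: Moves the arm, as the interface text tells. Its arguments: {"type":"object","properties":{"plan":{"type":"array","items":{"type":"array"}}},"required":["plan"]}

```bash
mkdir -p pics
cat > h.py <<'E'
import numpy as np, cv2
from cell import readout, eyes, env
def ray(p,uv):
    K=p["K"];E=np.array(p["extrinsics"])
    d=np.linalg.inv(K)@[uv[0],uv[1],1]; d=E[:3,:3]@[d[0],-d[1],-d[2]]
    return E[:3,3],d
def atz(p,uv,z):
    o,d=ray(p,uv); return o+d*(z-o[2])/d[2]
def proj(p,X):
    E=np.array(p["extrinsics"]);c=E[:3,:3].T@(np.array(X)-E[:3,3]);v=p["K"]@[c[0],-c[1],-c[2]];return v[:2]/v[2]
E
python3 - <<'E'
from h import *
ps={n:eyes.read_camera(n) for n in("scene","top")}
cv2.imwrite("pics/a.png",cv2.cvtColor(np.hstack([ps["scene"]["img"],ps["top"]["img"]]),cv2.COLOR_RGB2BGR)[:, :]) 
for n,p in ps.items():
    cv2.imwrite(f"pics/{n}.png",cv2.cvtColor(p["img"],cv2.COLOR_RGB2BGR))
    print(n,p.keys(),np.round(p["extrinsics"],2).tolist(),p["K"].tolist())
    for k in["guard","board","blank","pad_left","pad_right","console","start_top","spool_mid","flux_mid","driver_grip"]:
        print(k,[(np.round(r["uv"]).tolist(),round(r["score"],2),int(r["mask"].sum())) for r in eyes.cut_out(p,k)][:4])
print(readout.state())
E
```

```text
scene dict_keys(['img', 'K', 'extrinsics', 'shot']) [[0.58, -0.64, 0.5, 1099.85], [0.81, 0.45, -0.36, -385.85], [0.01, 0.62, 0.79, 963.54], [0.0, 0.0, 0.0, 1.0]] [[383.2026418417021, 0.0, 318.51023723489755], [0.0, 383.2026418417021, 199.05786733205528], [0.0, 0.0, 1.0]]
guard [([329.0, 199.0], 0.89, 3070), ([350.0, 188.0], 0.22, 220)]
board [([308.0, 220.0], 0.56, 180)]
blank [([304.0, 216.0], 0.5, 268), ([346.0, 211.0], 0.47, 137), ([378.0, 152.0], 0.33, 280)]
pad_left [([352.0, 189.0], 0.61, 177), ([308.0, 206.0], 0.48, 224), ([344.0, 210.0], 0.23, 144)]
pad_right []
console [([238.0, 204.0], 0.94, 812), ([204.0, 246.0], 0.85, 891), ([198.0, 296.0], 0.77, 1139)]
start_top [([233.0, 195.0], 0.67, 79), ([196.0, 288.0], 0.61, 132), ([205.0, 238.0], 0.41, 91)]
spool_mid [([375.0, 152.0], 0.49, 256)]
flux_mid [([423.0, 186.0], 0.81, 351), ([344.0, 209.0], 0.62, 170)]
driver_grip [([249.0, 310.0], 0.92, 366)]
top dict_keys(['img', 'K', 'extrinsics', 'shot']) [[0.02, 1.0, -0.08, 456.07], [-1.0, 0.02, 0.01, -5.13], [0.01, 0.08, 1.0, 1279.58], [0.0, 0.0, 0.0, 1.0]] [[488.32756416019765, 0.
[... 590 characters left out ...]
rip [([430.0, 146.0], 0.72, 409)]
{'t': 1.1, 'joints': array([ 1.14339747e+00,  4.90952901e-01,  1.55893375e+00,  2.70370756e-05,
        1.09168864e+00, -1.05603073e-01]), 'qvel': array([ 0.0015669 ,  0.00040353, -0.00106486,  0.00109325,  0.00164357,
        0.00094156]), 'tau': array([-4.57824844e-04, -6.12469196e+01, -2.58439493e+01,  6.91987784e-02,
        4.44218132e-02,  3.81360326e-05]), 'eef_pos': array([197.64489116, 592.93267424, 176.31642578]), 'tcp_rot': array([ 3.14157285e+00, -2.20286843e-05,  2.81978441e+00]), 'ft_force': array([ 0.861309  , -0.42786114,  0.39801187]), 'moment': array([-0.03362321,  0.0117942 , -0.0179439 ]), 'grip_force': 0.0, 'opening': 0.9992438116178173}
```

Run:
```python
import cv2
t=cv2.imread("pics/top.png");s=cv2.imread("pics/scene.png")
cv2.imwrite("pics/topc.png",cv2.resize(t[110:310,220:486],None,fx=3,fy=3,interpolation=cv2.INTER_CUBIC)[:600,:800])
cv2.imwrite("pics/scenec.png",cv2.resize(s[130:330,170:436],None,fx=3,fy=3,interpolation=cv2.INTER_CUBIC)[:600,:800])
```

```text
(no output)
```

View pics/topc.png

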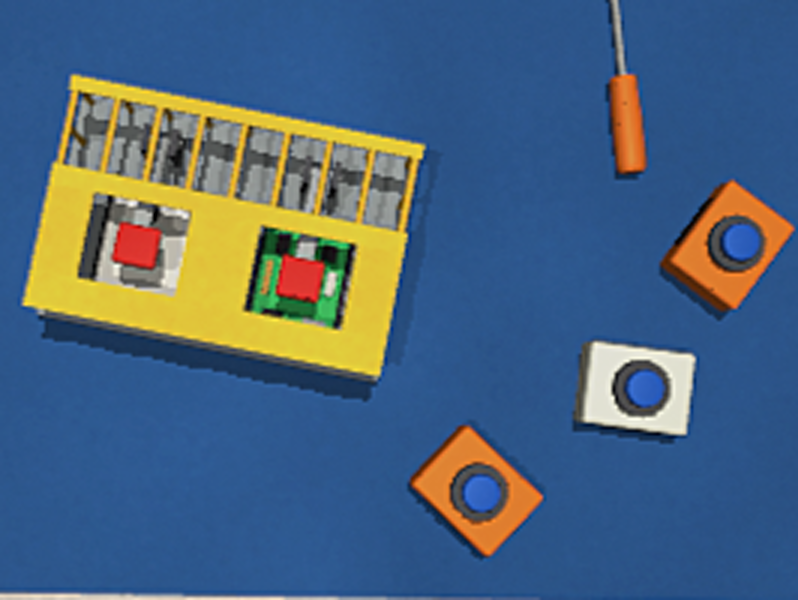

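View pics/scenec.png

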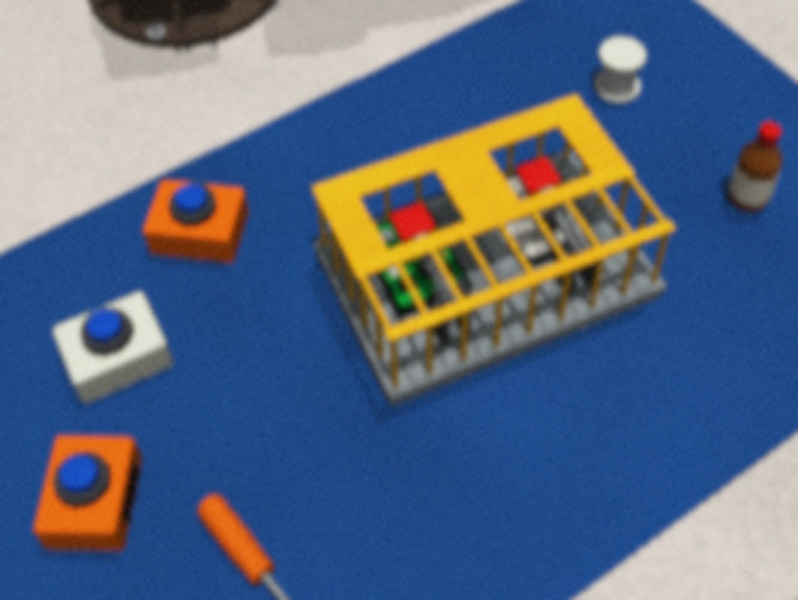

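View pics/top.png

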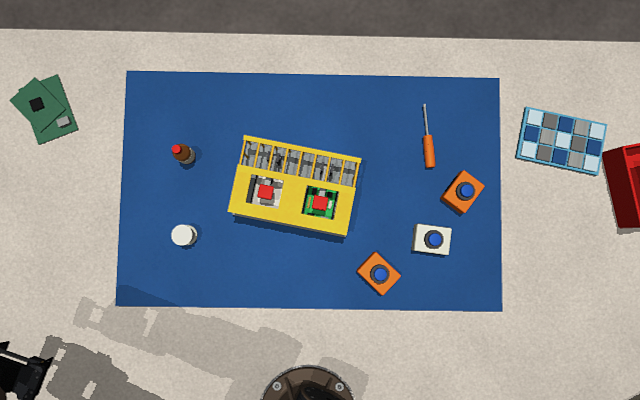

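```bash
cat > m.py <<'E'
from h import *
from scipy.optimize import least_squares
ps={n:eyes.read_camera(n) for n in("top","scene")}
obs=[]  # yellow holes -> centroids, per camera
W={}
for n,p in ps.items():
    hsv=cv2.cvtColor(p["img"],cv2.COLOR_RGB2HSV)
    y=cv2.inRange(hsv,(20,130,60),(34,255,255))
    cs,h=cv2.findContours(y,cv2.RETR_CCOMP,cv2.CHAIN_APPROX_NONE)
    big=[]
    for c,hh in zip(cs,h[0]):
        if hh[3]>=0 and cv2.contourArea(c)>150:
            w=np.array([atz(p,q,110)[:2] for q in c[:,0]],np.float32)
            r=cv2.minAreaRect(w); big.append((r,cv2.contourArea(c)))
    for r,a in sorted(big,key=lambda b:-b[1])[:6]: print(n,np.round(r[0]),np.round(r[1]),round(r[2],1),a)
    red=cv2.inRange(hsv,(0,180,120),(4,255,255))|cv2.inRange(hsv,(175,180,120),(180,255,255))
    blue=cv2.inRange(hsv,(108,180,130),(122,255,255))
    for nm,m in(("red",red),("blue",blue)):
        k,l,st,ce=cv2.connectedComponentsWithStats(m)
        print(n,nm,[(np.round(ce[i],1).tolist(),int(st[i,4])) for i in range(1,k) if 40<st[i,4]<600])
E
python3 m.py
```

```text
top [560. 113.] [84. 75.] 79.7 1017.5
top [535. -20.] [84. 75.] 79.7 1008.0
top [632.  50.] [36. 65.] 80.0 348.5
top [650. 153.] [36. 65.] 80.4 345.0
top [644. 118.] [36. 65.] 80.2 344.5
top [613. -53.] [35. 65.] 80.3 343.5
top red [([632.3, 171.1], 423), ([176.0, 148.4], 58), ([265.1, 191.3], 183), ([319.5, 202.3], 185)]
top blue [([466.6, 190.2], 111), ([434.6, 239.1], 112), ([379.9, 274.0], 114)]
scene [539. -21.] [86. 76.] 81.0 556.5
scene [563. 112.] [86. 77.] 80.9 511.5
scene [609. -90.] [32. 62.] 79.6 198.0
scene [629.  14.] [33. 64.] 75.8 193.5
scene [653. 150.] [36. 66.] 80.2 192.5
scene [634.  48.] [32. 64.] 83.0 184.5
scene red [([348.9, 187.5], 104), ([307.1, 203.0], 114), ([8.2, 385.6], 446)]
scene blue [([233.4, 195.6], 54), ([204.1, 237.9], 78), ([195.8, 287.5], 98), ([152.7, 393.1], 144), ([108.7, 391.5], 54)]
```

Run:
```python
from h import *
a=eyes.read_camera("top");b=eyes.read_camera("scene")
def tri(u,v):
    A=[];B=[]
    for p,q in((a,u),(b,v)):
        o,d=ray(p,q);d/=np.linalg.norm(d);P=np.eye(3)-np.outer(d,d);A.append(P);B.append(P@o)
    return np.linalg.solve(sum(A),sum(B)).round(1)
print("btn",tri((434.6,239.1),(204.1,237.9)),"oranges",tri((466.6,190.2),(195.8,287.5)),tri((379.9,274),(233.4,195.6)))
print("padR",tri((319.5,202.3),(307.1,203)),"padL",tri((265.1,191.3),(348.9,187.5)))
```

```text
btn [ 451.6 -309.4   56.8] oranges [ 576.1 -390.4   56.7] [ 362.9 -172.6   55.8]
padR [536.4 -19.5  88.6] padL [560.9 114.   89.9]
```

{"op": "move_arm", "data": {"plan": [[[0,0,0],[-0.045,-0.042,0],-1],[[0,0,0],[-0.085,-0.08,0],-1],[[0,0,0],[-0.125,-0.12,0],-1],[[0,0,0],[-0.17,-0.155,0],-1],[[0,0,0],[-0.21,-0.195,0],-1]]}}

```text
t: 1.92
eef_pos: [336.1, 340.1, 176.5]
tcp_rot: [3.141, 0.001, 2.82]
ft_force: [1.1, -0.0, 0.2]
opening: 0.53
grip_force: 0.0
```

{"op": "move_arm", "data": {"plan": [[[0,0,0],[-0.045,-0.042,0],-1],[[0,0,0],[-0.085,-0.08,0],-1],[[0,0,0],[-0.125,-0.115,0],-1],[[0,0,0],[-0.17,-0.155,0],-1],[[0,0,0],[-0.21,-0.195,0],-1]]}}

```text
t: 2.55
eef_pos: [473.7, 88.3, 176.6]
tcp_rot: [3.141, 0.001, 2.82]
ft_force: [0.0, -0.3, -0.3]
opening: 0.026
grip_force: 0.0
```

{"op": "move_arm", "data": {"plan": [[[0,0,0],[-0.045,-0.04,0],-1],[[0,0,0],[-0.08,-0.07,0],-1],[[0,0,0],[-0.095,-0.084,0],-1],[[0,0,0],[-0.095,-0.084,0.02],-1],[[0,0,0],[-0.095,-0.084,0.04],-1]]}}

```text
t: 3.18
eef_pos: [536.1, -19.2, 135.9]
tcp_rot: [3.141, 0.0, 2.82]
ft_force: [0.1, 1.0, -0.2]
opening: 0.003
grip_force: 0.0
```

Run:
```python
from h import *
print(readout.state()["eef_pos"],readout.state()["opening"])
o=[]
for n in("top","scene"):
    p=eyes.read_camera(n);u=proj(p,readout.state()["eef_pos"]);v=proj(p,[536,-20,110]);print(n,u,v)
    c=cv2.cvtColor(p["img"],cv2.COLOR_RGB2BGR);x,y=int(v[0]),int(v[1])
    cv2.circle(c,(int(u[0]),int(u[1])),1,(255,0,255),-1)
    o.append(cv2.resize(c[y-60:y+40,x-50:x+50],None,fx=4,fy=4,interpolation=cv2.INTER_CUBIC))
cv2.imwrite("pics/b.png",np.hstack(o))
```

```text
[536.06427504 -19.20552306 135.93504429] 0.0030510739701607795
top [319.4756101 201.6649141] [319.82544068 201.88105074]
scene [306.70287774 192.46068554] [306.72038163 198.38265397]
```

View pics/b.png

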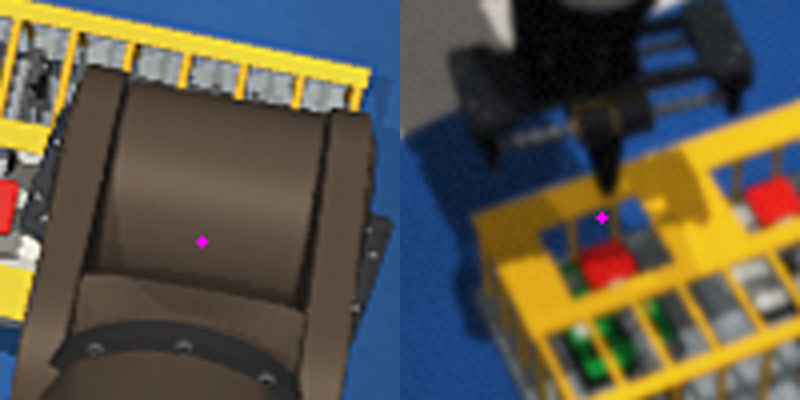

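{"op": "move_arm", "data": {"plan": [[[0,0,0],[0,0,0.008],-1],[[0,0,0],[0,0,0.016],-1],[[0,0,0],[0,0,0.016],-1]]}}

```text
t: 3.65
eef_pos: [536.1, -19.5, 120.0]
tcp_rot: [-3.142, -0.001, 2.82]
ft_force: [-0.0, 0.7, 0.0]
opening: 0.001
grip_force: 0.0
```

Run:
```python
from h import *
p=eyes.read_camera("scene");s=readout.state()["eef_pos"];print(s)
c=cv2.cvtColor(p["img"],cv2.COLOR_RGB2BGR);c=cv2.resize(c[140:240,250:380],None,fx=6,fy=6,interpolation=cv2.INTER_CUBIC)
u=((proj(p,s)-[250,140])*6+3).astype(int);cv2.circle(c,tuple(map(int,u)),3,(255,0,255),-1)
for sx in(-35,35):
  for sy in(-40,40):
    a=np.deg2rad(-10.5);X=[536+sx*np.cos(a)-sy*np.sin(a),-20+sx*np.sin(a)+sy*np.cos(a),110]
    cv2.circle(c,tuple(map(int,(proj(p,X)-[250,140])*6+3)),3,(255,255,255),-1)
cv2.imwrite("pics/c.png",c)
```

```text
[536.29761258 -19.48145274 120.3699796 ]
```

View pics/c.png

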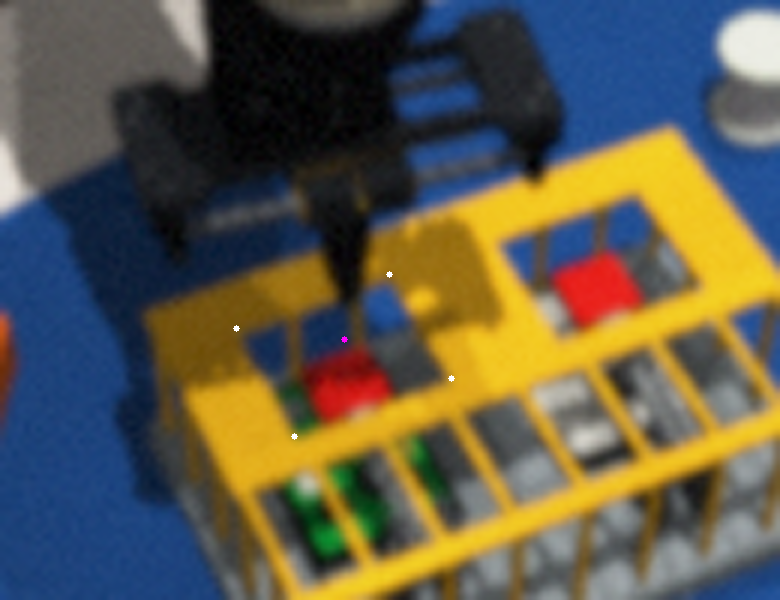

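The scene crop shows the tip at about (347,303), roughly 6 px above where the TCP projects (344,339). The top view puts the hand centred over the window. I'll go down in small steps and watch the force to settle the height.

{"op": "move_arm", "data": {"plan": [[[0,0,0],[0,0,0.008],-1],[[0,0,0],[0,0,0.016],-1],[[0,0,0],[0,0,0.02],-1],[[0,0,0],[0,0,0.024],-1],[[0,0,0],[0,0,0.024],-1]]}}

```text
t: 4.32
eef_pos: [536.2, -19.6, 96.1]
tcp_rot: [3.142, -0.0, 2.82]
ft_force: [-0.2, 0.3, 0.2]
opening: 0.008
grip_force: 0.0
```

Run:
```python
from h import *
p=eyes.read_camera("scene");s=readout.state();print(s["eef_pos"],s["ft_force"])
s=s["eef_pos"]
c=cv2.cvtColor(p["img"],cv2.COLOR_RGB2BGR);c=cv2.resize(c[140:240,250:380],None,fx=6,fy=6,interpolation=cv2.INTER_CUBIC)
u=((proj(p,s)-[250,140])*6+3).astype(int);cv2.circle(c,tuple(map(int,u)),3,(255,0,255),-1)
cv2.imwrite("pics/d.png",c)
```

```text
[536.32590329 -19.59669311  96.27213533] [-0.54685931 -0.00730073 -0.39885193]
```

View pics/d.png

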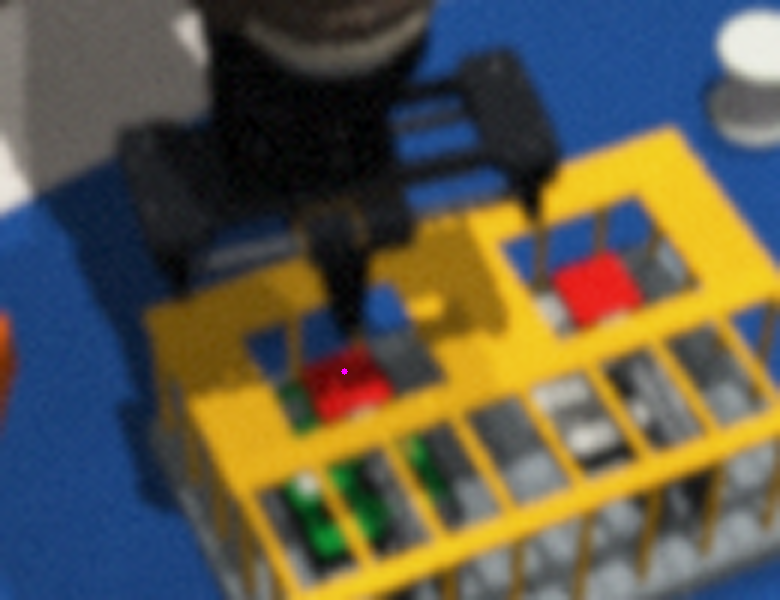

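{"op": "move_arm", "data": {"plan": [[[0,0,0],[0,0,0.005],-1],[[0,0,0],[0,0,0.01],-1],[[0,0,0],[0,0,0.01],-1]]}}

```text
t: 4.75
eef_pos: [536.1, -19.6, 85.8]
tcp_rot: [-3.142, -0.001, 2.82]
ft_force: [0.2, 0.8, 0.2]
opening: 0.004
grip_force: 0.0
```

Run:
```python
from h import *
p=eyes.read_camera("scene");s=readout.state()["eef_pos"]
c=cv2.cvtColor(p["img"],cv2.COLOR_RGB2BGR)[170:220,280:340]
cv2.imwrite("pics/e.png",cv2.resize(c,None,fx=12,fy=12,interpolation=cv2.INTER_CUBIC))
```

```text
(no output)
```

View pics/e.png

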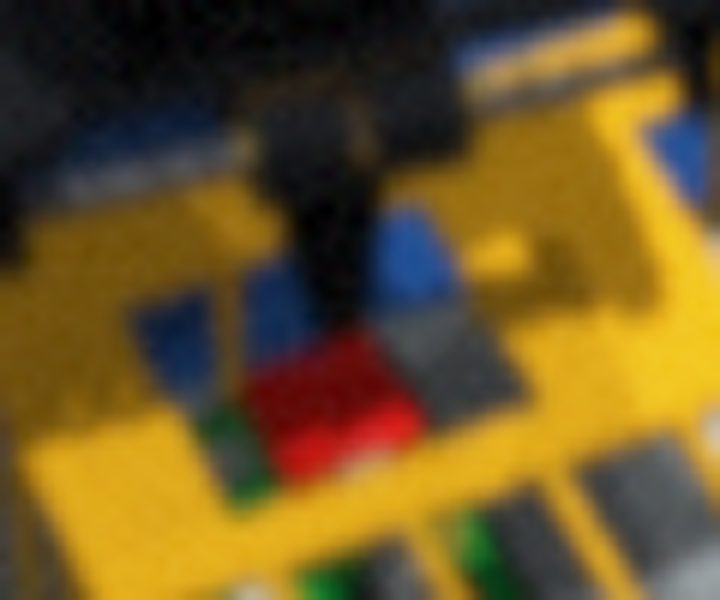

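{"op": "move_arm", "data": {"plan": [[[0,0,0],[0,0,0.004],-1],[[0,0,0],[0,0,0.008],-1],[[0,0,0],[0,0,0.011],-1],[[0,0,0],[0,0,0.011],-1]]}}

```text
t: 5.3
eef_pos: [536.2, -19.6, 75.1]
tcp_rot: [3.142, -0.0, 2.82]
ft_force: [-0.0, 0.3, 0.3]
opening: 0.005
grip_force: 0.0
```

{"op": "move_arm", "data": {"plan": [[[0,0,0],[0,0,0.003],-1],[[0,0,0],[0,0,0.005],-1],[[0,0,0],[0,0,0.005],-1]]}}

```text
t: 5.68
eef_pos: [536.2, -19.6, 70.2]
tcp_rot: [3.142, -0.0, 2.82]
ft_force: [-1.2, -0.2, 0.2]
opening: 0.007
grip_force: 0.0
```

Run:
```python
from h import *
p=eyes.read_camera("scene");s=readout.state();print(s["eef_pos"],s["ft_force"])
c=cv2.cvtColor(p["img"],cv2.COLOR_RGB2BGR)[170:220,280:340]
cv2.imwrite("pics/f.png",cv2.resize(c,None,fx=12,fy=12,interpolation=cv2.INTER_CUBIC))
```

```text
[536.2904259  -19.61535033  70.26707234] [ 0.45729329 -0.22065059 -1.22150137]
```

View pics/f.png

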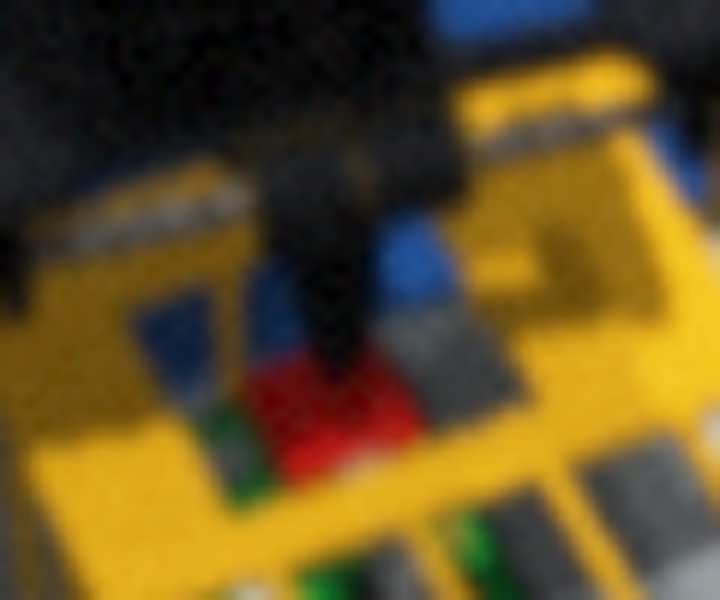

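The finger now overlaps the red pad in the picture, with its tip at about (335,375) in the crop. It is centred across the pad but about 25 mm higher than the reported TCP. I'll carry on down until it makes contact.

{"op": "move_arm", "data": {"plan": [[[0,0,0],[0,0,0.003],-1],[[0,0,0],[0,0,0.006],-1],[[0,0,0],[0,0,0.006],-1]]}}

```text
t: 6.1
eef_pos: [536.2, -19.6, 64.0]
tcp_rot: [3.142, -0.0, 2.82]
ft_force: [1.0, 0.4, 0.4]
opening: 0.007
grip_force: 0.0
```

{"op": "move_arm", "data": {"plan": [[[0,0,0],[0,0,0.003],-1],[[0,0,0],[0,0,0.006],-1],[[0,0,0],[0,0,0.006],-1]]}}

```text
t: 6.48
eef_pos: [536.2, -19.6, 58.1]
tcp_rot: [3.142, -0.0, 2.82]
ft_force: [0.1, -0.8, -0.9]
opening: 0.006
grip_force: 0.0
```

```bash
cat > asc.py <<'E'
from h import *
p=eyes.read_camera("scene");s=readout.state();print(s["eef_pos"].round(1),s["ft_force"].round(1),proj(p,s["eef_pos"]).round(1))
im=p["img"][180:214,292:330].astype(int)
for i,r in enumerate(im): print(180+i,"".join("R" if a>2*max(b,c) and a>60 else "#" if max(a,b,c)<50 else "y" if a>100 and b>80 and c<80 else "b" if c>1.3*a and c>60 else "g" if b>1.3*a else "." for a,b,c in r))
E
python3 asc.py
```

```text
[536.2 -19.6  58.2] [ 0.1 -0.3  0.3] [307.2 209.3]
180 ##########################..yy.yyyyyyy
181 #########################..yyyyyyyyyyy
182 #########################..yyyyyyyyyyy
183 #########################..yyyyyy.....
184 ##########################.yyy.......y
185 ###....###################.......yyyyy
186 ........#########..#######..yyyyyyyyyy
187 .........########..#######..yyyyyyyyyy
188 .yyy......########.#######.yyyyyyyyyyy
189 yyy......#################.yyyyyyyy.yy
190 ..........############gbb..yyyyyyy...y
191 .........###########gbbbb.yyyyyyyy...y
192 .........###########bbbbbbyyyyyyyyyy.y
193 .........##########gbbbbbb.yyyyyyyy..y
194 ........#g##########bbbbbb.yyyyyyy....
195 .........gg#########bbbbbb.yyyyy..yyyy
196 ..ggg....gg#########bbb........yyyyyyy
197 ggggg....ggg########...........yyyyyyy
198 .gggg#...gg.########...........yyyyyyy
199 #gggg.....#.#######............yyyyyyy
200 ..ggg......RR.#####.R..........yyyyyyy
201 ...bb...RRRRRR####.RRR.........yyyyyyy
202 ...bb...RRRRRR.###RRRR.........yyyyyyy
203 ........RRRRRRR###RRRRR.......yyyyyyyy
204 .yy..ggg.RRRRRRRRRRRRRR.....yyyyyyyyyy
205 yyyy.ggg#RRRRRRRRRRRRRR..yyyyyyyyyyyyy
206 yyyyygggg.RRRRRRRRRRRRRyyyyyyyyyyyyyyy
207 yyyyy.....RRRRRRRRRyyyyyyyyyyyyyyyyyyy
208 yyyyyy.....RRRRRRyyyyyyyyyyyyyyyyyyyyy
209 yyyyyy..gg.RRRRyyyyyyyyyyyyyyyyyyyyyy.
210 yyyyyyyggg.y.yyyyyyyyyyyyyyyyyyyyyyyy.
211 yyyyyyy.g.yyyyyyyyyyyyyyyyyyyyy..yyyyy
212 yyyyyyyyyyyyyyyyyyyyyyyyyyyy.....yyyyy
213 yyyyyyyyyyyyyyyyyyyyyyyyyyygg.....yyyy
```

{"op": "move_arm", "data": {"plan": [[[0,0,0],[0,0,0.002],-1],[[0,0,0],[0,0,0.004],-1],[[0,0,0],[0,0,0.004],-1]]}}

```text
t: 6.9
eef_pos: [536.3, -19.6, 54.3]
tcp_rot: [3.142, -0.0, 2.82]
ft_force: [-0.6, 0.4, 1.8]
opening: 0.003
grip_force: 0.8
```

{"op": "move_arm", "data": {"plan": [[[0,0,0],[0,0,0.002],-1],[[0,0,0],[0,0,0.004],-1],[[0,0,0],[0,0,0.004],-1]]}}

```text
t: 7.28
eef_pos: [536.2, -19.6, 50.1]
tcp_rot: [3.142, -0.0, 2.82]
ft_force: [-1.2, 0.4, 0.5]
opening: 0.007
grip_force: 0.5
```

```bash
python3 asc.py
```

```text
[536.4 -19.6  50.2] [-1.   0.1  0.1] [307.3 210.9]
180 #################################.....
181 ############################.......yyy
182 ##########################.....yyyyyyy
183 #########################..yyyyyyyyyyy
184 #########################..yyyyyyyyyyy
185 #########################..yyyyyy.....
186 ##########################.yyy........
187 ###...####################...........y
188 .......###################...yyyyyy..y
189 .........#########.########.yyyyyy..yy
190 ...yy.....########.#######..yyyyyy...y
191 .yyy......################..yyyyyy....
192 ..........############gbbb.yyyyyyyy.y.
193 ..........##########gbbbbb.yyyyyyyyy..
194 ....b....###########bbbbbb.yyyyyyy.yy.
195 .ggg.....###########bbbbb..yyyyyyyy..y
196 ggggg#...###########bbb.......yyyyyyyy
197 ggggg....gg#########...........yyyyyyy
198 .gggg....gg#########...........yyyyyyy
199 .gbbg.....b.#########..........yyyyyyy
200 ..ggg........########..........yyyyyyy
201 ..ggb......RR.#####............yyyyyyy
202 ...bb....RRRRR#####RRR#........yyyyyyy
203 ........RRRRRR####.RRR.#......yyyyyyyy
204 .....gg#RRRRRR.###RRRRR.....yyyyyyyyyy
205 yyyy.ggg.RRRRRR##.RRRRR..yyyyyyyyyyyyy
206 yyyyyggg..RRRRRRRRRRRR.yyyyyyyyyyyyyyy
207 yyyyy.....RRRRRRRRRR.yyyyyyyyyyyyyyyyy
208 yyyyyy.....RRRRRRRyyyyyyyyyyyyyyyyyyyy
209 yyyyyy..gg.RRRRRyyyyyyyyyyyyyyyyyyyyy.
210 yyyyyyy.gg..Ryyyyyyyyyyyyyyyyyyyyyyyy.
211 yyyyyyy.g.yyyyyyyyyyyyyyyyyyyyy..yyyy.
212 yyyyyyyyyyyyyyyyyyyyyyyyyyyy.....yyyyy
213 yyyyyyyyyyyyyyyyyyyyyyyyyyygg.....yyyy
```

```bash
cat > mon.py <<'E'
from h import *
s=readout.state();print(s["t"],s["eef_pos"].round(1),s["ft_force"].round(1),s["moment"].round(2),"tau",s["tau"].round(2),"grip",s["grip_force"])
p=eyes.read_camera("scene")
def prof(im):
    im=im.astype(float);r=im[...,0]-np.maximum(im[...,1],im[...,2])
    out=[]
    for c in list(range(301,306))+list(range(311,314)):
        q=r[190:206,c];h=q.max()/2;i=int(np.argmax(q>h));out.append(190+i-1+(h-q[i-1])/(q[i]-q[i-1]))
    return np.round(out,1)
print(prof(cv2.imread("pics/scene.png")[...,::-1]));print(prof(p["img"]))
E
python3 mon.py
```

```text
7.325 [536.4 -19.6  50.2] [-1.   0.1  0.1] [-0.01  0.   -0.02] tau [ 0.000e+00 -5.559e+01 -1.733e+01 -1.000e-02  8.000e-02 -0.000e+00] grip 0.15625150649441366
[200.1 199.9 199.6 199.2 198.9 198.1 199.6 201. ]
[201.1 201.1 200.9 200.6 201.2 201.1 201.4 202. ]
```

{"op": "move_arm", "data": {"plan": [[[0,0,0],[0,0,0.002],-1],[[0,0,0],[0,0,0.003],-1],[[0,0,0],[0,0,0.003],-1]]}}

```text
t: 7.75
eef_pos: [536.4, -19.6, 47.3]
tcp_rot: [3.141, 0.0, 2.82]
ft_force: [-1.2, -0.2, 2.2]
opening: 0.007
grip_force: 1.3
```

```bash
python3 mon.py
```

```text
7.75 [536.4 -19.6  47.3] [-1.2 -0.2  2.2] [ 0.01  0.17 -0.02] tau [-5.000e-02 -5.459e+01 -1.721e+01 -1.000e-02 -1.800e-01  0.000e+00] grip 1.2529914175684098
[200.1 199.9 199.6 199.2 198.9 198.1 199.6 201. ]
[201.8 201.7 201.6 201.5 201.9 202.  202.3 203. ]
```

Run:
```python
from h import *
p=eyes.read_camera("scene");s=readout.state()["eef_pos"]
o=np.array([225,130]);f=5
c=cv2.cvtColor(p["img"],cv2.COLOR_RGB2BGR)[130:240,225:385];c=cv2.convertScaleAbs(c,alpha=1.6,beta=25);c=cv2.resize(c,None,fx=f,fy=f,interpolation=cv2.INTER_CUBIC)
x=np.array([-.9486,.3163,0]);y=np.array([.3163,.9486,0])
for h,col in((78,(255,255,255)),(115,(255,0,255))):
    q=[((proj(p,s+a*37*x+b*90*y+[0,0,h])-o)*f+2).astype(int) for a,b in((1,1),(1,-1),(-1,-1),(-1,1))]
    cv2.polylines(c,[np.array(q,np.int32)],True,col,1)
cv2.imwrite("pics/g.png",c)
```

```text
(no output)
```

View pics/g.png

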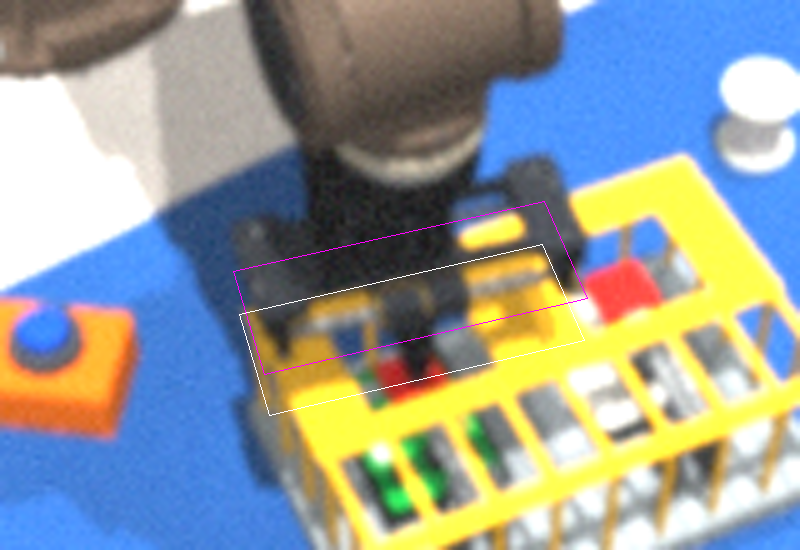

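The hand outline matches the higher (magenta) box, so the whole hand sits about 37 mm above the reported z. That leaves the body well clear of the guard. The lever is moving, so I'll press on to its stop.

{"op": "move_arm", "data": {"plan": [[[0,0,0],[0,0,0.002],-1],[[0,0,0],[0,0,0.004],-1],[[0,0,0],[0,0,0.006],-1]]}}

```text
t: 8.22
eef_pos: [536.1, -19.5, 41.3]
tcp_rot: [3.142, -0.0, 2.82]
ft_force: [-2.9, 0.7, 6.2]
opening: 0.008
grip_force: 2.9
```

{"op": "move_arm", "data": {"plan": [[[0,0,0],[0,0,0.002],-1],[[0,0,0],[0,0,0.003],-1],[[0,0,0],[0,0,0.004],-1]]}}

```text
t: 8.6
eef_pos: [536.2, -19.6, 37.3]
tcp_rot: [3.141, -0.0, 2.82]
ft_force: [-1.8, -0.2, 5.4]
opening: 0.003
grip_force: 2.9
```

```bash
python3 mon.py
```

```text
8.6 [536.2 -19.6  37.3] [-1.8 -0.2  5.4] [ 0.06  0.39 -0.03] tau [ -0.11 -53.53 -16.75  -0.    -0.44  -0.  ] grip 2.927984271082096
[200.1 199.9 199.6 199.2 198.9 198.1 199.6 201. ]
[204.4 204.3 204.  203.7 203.7 203.9 204.2 204.6]
```

Force is now about 6 N, as expected for the lever. I'll go on in fine steps.

{"op": "move_arm", "data": {"plan": [[[0,0,0],[0,0,0.001],-1],[[0,0,0],[0,0,0.002],-1],[[0,0,0],[0,0,0.003],-1]]}}

```text
t: 9.02
eef_pos: [536.4, -19.6, 34.7]
tcp_rot: [3.141, 0.0, 2.82]
ft_force: [-4.1, 0.6, 16.8]
opening: 0.001
grip_force: 9.1
```

{"op": "move_arm", "data": {"plan": [[[0,0,0],[0,0,0.001],-1],[[0,0,0],[0,0,0.002],-1]]}}

```text
t: 9.28
eef_pos: [536.6, -19.6, 34.2]
tcp_rot: [3.141, 0.002, 2.82]
ft_force: [-10.8, 1.6, 38.6]
opening: 0.006
grip_force: 19.6
```

```bash
python3 mon.py
```

```text
9.275 [536.6 -19.6  34.2] [-10.8   1.6  38.6] [ 0.16  1.73 -0.04] tau [-4.200e-01 -3.728e+01 -1.468e+01  9.000e-02 -2.560e+00 -2.000e-02] grip 19.572441370692104
[200.1 199.9 199.6 199.2 198.9 198.1 199.6 201. ]
[193.8 204.6 204.5 204.3 204.1 204.2 204.6 188.5]
```

The lever is on its stop. Lifting straight out.

{"op": "move_arm", "data": {"plan": [[[0,0,0],[0,0,-0.01],-1],[[0,0,0],[0,0,-0.04],-1],[[0,0,0],[0,0,-0.08],-1],[[0,0,0],[0,0,-0.12],-1],[[0,0,0],[0,0,-0.12],-1]]}}

```text
t: 9.95
eef_pos: [537.6, -19.8, 154.7]
tcp_rot: [3.141, 0.005, 2.82]
ft_force: [0.3, 0.9, -0.1]
opening: 0.004
grip_force: 0.0
```

```bash
python3 mon.py; python3 asc.py | head -1; python3 m.py | grep -E "red|blue"
```

```text
9.95 [537.6 -19.8 154.7] [ 0.3  0.9 -0.1] [ 0.01  0.02 -0.05] tau [ 6.000e-02 -5.426e+01 -2.468e+01 -2.000e-02  7.100e-01  0.000e+00] grip 0.0
[200.1 199.9 199.6 199.2 198.9 198.1 199.6 201. ]
[191.9 204.4 204.2 204.1 203.7 203.5 204.1 204.4]
[536.2 -19.6 151.9] [ 0.5  0.3 -0.3] [306.6 188.9]
top red [([176.0, 148.4], 58), ([265.1, 191.3], 183)]
top blue [([466.6, 190.2], 112), ([434.5, 239.1], 114), ([379.9, 274.0], 114)]
scene red [([349.0, 187.6], 103), ([306.0, 206.2], 47), ([8.1, 385.3], 471)]
scene blue [([233.4, 195.6], 54), ([204.1, 238.0], 80), ([195.9, 287.5], 98), ([111.7, 391.3], 188), ([153.5, 393.3], 168)]
```

{"op": "move_arm", "data": {"plan": [[[0,0,0],[-0.002,-0.058,0],-1],[[0,0,0],[-0.004,-0.116,0],-1],[[0,0,0],[-0.007,-0.174,0],-1],[[0,0,0],[-0.009,-0.232,0],-1],[[0,0,0],[-0.011,-0.28,0],-1]]}}

```text
t: 10.78
eef_pos: [457.0, -290.5, 151.0]
tcp_rot: [3.141, -0.002, 2.819]
ft_force: [0.9, 0.1, -0.2]
opening: 0.002
grip_force: 0.0
```

{"op": "move_arm", "data": {"plan": [[[0,0,0],[0,-0.022,0],-1],[[0,0,0],[0,-0.022,0.03],-1],[[0,0,0],[0,-0.022,0.06],-1],[[0,0,0],[0,-0.022,0.08],-1],[[0,0,0],[0,-0.022,0.08],-1]]}}

```text
t: 11.4
eef_pos: [450.3, -308.8, 70.2]
tcp_rot: [3.14, -0.004, 2.82]
ft_force: [-0.3, 0.8, 0.4]
opening: 0.004
grip_force: 0.0
```

```bash
cat > bt.py <<'E'
from h import *
p=eyes.read_camera("scene");s=readout.state();e=s["eef_pos"];print(s["t"],e.round(1),s["ft_force"].round(1),proj(p,e).round(1),"tip+37",proj(p,e+[0,0,37]).round(1),"btn",proj(p,[451.6,-309.4,57.]).round(1))
im=p["img"][212:250,184:224].astype(int)
for i,r in enumerate(im): print(212+i,"".join("o" if a>1.8*c and a>90 else "#" if max(a,b,c)<50 else "B" if c>150 and c>2*a else "b" if c>1.3*a else "W" if min(a,b,c)>130 else "." for a,b,c in r))
E
python3 bt.py
```

```text
11.45 [ 450.8 -309.2   71.4] [ 0.1 -0.3 -0. ] [202.7 234.8] tip+37 [199.5 227.3] btn [204.  237.9]
212 #######..#########..#.....bbbbbbbb..ooo.
213 ######...#########..##bbbbbbbbbbbbb.oooo
214 #######..#########...bbbbbbbbbbbbbb.....
215 #######..###########bbbbbbbbbbbbbbbb....
216 ###################bbbbbbbbbbbbbbbbbbbbb
217 ###################bbbbbbbbbbbbbbbbbbbbb
218 ###################bbbbbbbbbbbbbbbbbbbbb
219 ##################bbbbbbbbbbbbbbbbbbbbbb
220 ##################bbbbbbbbbbbbbbbbbbbbbb
221 ####bb############bbbbbbbbbbbbbbbbbbbbbb
222 bbbbbbbb##########bbbbbbbbbbbbbbbbbbbbbb
223 bbbbbbbbb##########bbbbbbbbbbbbbbbbbbbbb
224 bbbbbbbbb##########bbbbbbbbbbbbbbbbbbbbb
225 bbbbbbbbbb#########bbbbbbbbbbbbbbbbbbbbb
226 bbbbbbbbbbb########bbbbbbbbbbbbbbbbbbbbb
227 bbbbbbbbbbbb#######bbbbbbbbbbbb..bbbbbbb
228 bbbbbbbbbbbb#######bbbbbbbbbb.....bbbbbb
229 bbbbbbbbbbbbb######bbbbbbb.........bbbbb
230 bbbbbbbbbbbbbb#####bbbbb............bbbb
231 bbbbbbbbbbbbbbbbbbbbbb............W.bbbb
232 bbbbbbbbbbbbbbbbbbbbbb...........WW.bbbb
233 bbbbbbbbbbbbbbbbbbbbbbbbb......WWWW..bbb
234 bbbbbbbbbbbbbbbbbbbbbbbbbb....WWWWW..bbb
235 bbbbbbbbbbbb...bbbbbbbbbbbb....WWWWWWbbb
236 bbbbbbbbb......bbbbbbbbbbbb....WWWWWWWbb
237 bbbbbbb.......bbbbbbbbbbbbbb...WWWWWWW.b
238 bbbbb.........bbbbbbbbbbbbbb...WWWWWWWW.
239 bbbb..........bbbBbBBBBBBbbb...WWWWWWWW.
240 bbbb..........bbbBBBBBBBbbb...WWWWWWWWWW
241 bbbb..........bbbBBBBBBbbbb...WWWWWWWWWW
242 bbbb...........bbbbBbbbbbb....WWWWWWWWWW
243 bbbb..WWWW......bbbbbbbbb....WWWWWWWWWWW
244 bbbbb.WWWWWWWW...bbbbbb.....WWWWWWWWWWWW
245 bbbbb.WWWWWWWW.............WWWWWWWWWWWWW
246 bbbbb.WWWWWWWWW............WWWWWWWWWWWWW
247 bbbbb.WWWWWWWWWWW........WWWWWWWWWWWWW..
248 bbbbbb.WWWWWWWWWWWWWWWWWWWWWWWWWWWWWW...
249 bbbbbbbWWWWWWWWWWWWWWWWWWWWWWWWWWW......
```

{"op": "move_arm", "data": {"plan": [[[0,0,0],[0.006,0.002,0.012],-1],[[0,0,0],[0.006,0.002,0.024],-1],[[0,0,0],[0.006,0.002,0.034],-1],[[0,0,0],[0.006,0.002,0.036],-1],[[0,0,0],[0.006,0.002,0.036],-1]]}}

```text
t: 12.08
eef_pos: [446.2, -305.8, 36.2]
tcp_rot: [3.141, -0.0, 2.82]
ft_force: [0.9, -0.4, -0.3]
opening: 0.002
grip_force: 0.0
```

```bash
python3 bt.py
```

```text
12.125 [ 446.3 -305.9   36.4] [-0.2 -0.3  0.9] [206.  239.9] tip+37 [203.  232.7] btn [204.  237.9]
212 ############################bbbbbbb#.###
213 ###########################bbbbbbbb...##
214 ########################bbbbbbbbbb.....#
215 #######################bbbbbbb..........
216 ########################bbb..........bbb
217 #########################.........bbbbbb
218 ##########...############.....bbbbbbbbbb
219 ##########...#########.#bbbbbbbbbbbbbbbb
220 b#########...###########bbbbbbbbbbbbbbbb
221 b.########...##########bbbbbbbbbbbbbbbbb
222 ...########.###########bbbbbbbbbbbbbbbbb
223 ...####################bbbbbbbbbbbbbbbbb
224 ..####################bbbbbbbbbbbbbbbbbb
225 bb####################bbbbbbbbbbbbbbbbbb
226 bbb##################bbbbbbbbbbbbbbbbbbb
227 bbb#####bbb###########bbbbbbbbb..bbbbbbb
228 bbbbbbbbbbbb##########bbbbbbb.....bbbbbb
229 bbbbbbbbbbbbb#########bbbb.........bbbbb
230 bbbbbbbbbbbbb#########bb............bbbb
231 bbbbbbbbbbbbbb########..............bbbb
232 bbbbbbbbbbbbbbb#######..............bbbb
233 bbbbbbbbbbbbbbb#######bbb............bbb
234 bbbbbbbbbbbbbbbbb####bbbbb...........bbb
235 bbbbbbbbbbbb...bbb##bbbbbbb...........bb
236 bbbbbbbbb......bbbbbbbbbbbb#.......WWWbb
237 bbbbbbb.......bbbbbbbbbbbbb##...WWWWWW.b
238 bbbbb.........bbbbbbbbbbbbb##..WWWWWWWW.
239 bbbb..........bbbbbBBBBBBbbb..WWWWWWWWW.
240 bbbb..........bbbbBBBBBBbbb...WWWWWWWWWW
241 bbbb..........bbbbBBBBBbbbb...WWWWWWWWWW
242 bbbb...........bbbbBBbbbbb....WWWWWWWWWW
243 bbbb..WWWWWW....bbbbbbbbb....WWWWWWWWWWW
244 bbbbb.WWWWWWW....bbbbbb......WWWWWWWWWWW
245 bbbbb.WWWWWWWW..............WWWWWWWWWWWW
246 bbbbb.WWWWWWWWW............WWWWWWWWWWWWW
247 bbbbb.WWWWWWWWWWW........WWWWWWWWWWWWW..
248 bbbbbb.WWWWWWWWWWWWWWWWWWWWWWWWWWWWW....
249 bbbbbb.WWWWWWWWWWWWWWWWWWWWWWWWWWWW.....
```

{"op": "move_arm", "data": {"plan": [[[0,0,0],[0,0,0.005],-1],[[0,0,0],[0,0,0.01],-1],[[0,0,0],[0,0,0.012],-1],[[0,0,0],[0,0,0.014],-1]]}}

```text
t: 12.62
eef_pos: [446.2, -305.8, 22.3]
tcp_rot: [3.142, 0.0, 2.82]
ft_force: [-1.1, 0.9, 4.6]
opening: 0.005
grip_force: 1.8
```

{"op": "move_arm", "data": {"plan": [[[0,0,0],[0,0,0.001],-1],[[0,0,0],[0,0,0.002],-1],[[0,0,0],[0,0,0.003],-1]]}}

```text
t: 13.0
eef_pos: [446.2, -305.8, 19.7]
tcp_rot: [-3.142, 0.0, 2.82]
ft_force: [-3.5, 3.3, 19.3]
opening: 0.002
grip_force: 9.4
```

```bash
python3 bt.py | sed -n '1p;20,38p'
```

```text
13.05 [ 446.2 -305.8   19.9] [-2.2  1.6 12.9] [207.3 242.9] tip+37 [204.3 235.9] btn [204.  237.9]
230 bbbbb##################b............bbbb
231 bbbbbb##bbbbb##########.............bbbb
232 bbbbbbbbbbbbbb#########.............bbbb
233 bbbbbbbbbbbbbbb#########.............bbb
234 bbbbbbbbbbbbbb..#######bb#...........bbb
235 bbbbbbbbbbbb....#######bbb##.........bbb
236 bbbbbbbbb......########bbbb##.........bb
237 bbbbbbb........bbbb####bbbb##.......WW.b
238 bbbbb.........#bbbbb##bbbbb##...WWWWWWWb
239 bbbb..........#bbbbbbbbbbbbb...WWWWWWWW.
240 bbbb..........#bbbbbbbbbbbb....WWWWWWWWW
241 bbbb..........#bbbbBBBBBbbb...WWWWWWWWWW
242 bbbb...........bbbbBBBBbbbb...WWWWWWWWWW
243 bbbb......W.....bbbbbbbbbb...WWWWWWWWWWW
244 bbbbb..WWWWW.....bbbbbbb.....WWWWWWWWWWW
245 bbbbb.WWWWWWWW.....bb.......WWWWWWWWWWWW
246 bbbbb.WWWWWWWWW............WWWWWWWWWWWWW
247 bbbbb.WWWWWWWWWWW........WWWWWWWWWWWWW..
248 bbbbbb.WWWWWWWWWWWWWWWWWWWWWWWWWWWWW....
```

{"op": "move_arm", "data": {"plan": [[[0,0,0],[0,0,-0.004],-1],[[0,0,0],[0,0,-0.008],-1],[[0,0,0],[0,0,-0.012],-1]]}}

```text
t: 13.42
eef_pos: [446.1, -305.7, 31.3]
tcp_rot: [3.141, -0.0, 2.82]
ft_force: [-0.1, -0.5, -0.1]
opening: 0.006
grip_force: 0.0
```

```bash
python3 bt.py | sed -n '1p;20,38p'
```

```text
13.475 [ 446.2 -305.8   31.8] [ 0.6 -0.4  0.4] [206.4 240.7] tip+37 [203.4 233.6] btn [204.  237.9]
230 bbbbbbbbbbbbb#########bb............bbbb
231 bbbbbbbbbbbbbb########..............bbbb
232 bbbbbbbbbbbbbbb#######..............bbbb
233 bbbbbbbbbbbbbbbb######bbb............bbb
234 bbbbbbbbbbbbbb.bb#####bbbb...........bbb
235 bbbbbbbbbbbb...bbb####bbbbb#.........bbb
236 bbbbbbbbb......bbbb#bbbbbbb##.........bb
237 bbbbbbb.......bbbbbbbbbbbbb##...WWWWWW.b
238 bbbbb.........bbbbbbbbbbbbbb#..WWWWWWWW.
239 bbbb..........bbbbbBBBbbbbbb...WWWWWWWW.
240 bbbb..........bbbbBBBBBBbbb...WWWWWWWWWW
241 bbbb..........#bbbBBBBBbbbb...WWWWWWWWWW
242 bbbb..WWWW.....bbbbBBbbbbb....WWWWWWWWWW
243 bbbb...WWWWW....bbbbbbbbb....WWWWWWWWWWW
244 bbbbb.WWWWWWW....bbbbbb......WWWWWWWWWWW
245 bbbbb.WWWWWWWW..............WWWWWWWWWWWW
246 bbbbb.WWWWWWWWW............WWWWWWWWWWWWW
247 bbbbb.WWWWWWWWWWW........WWWWWWWWWWWWW..
248 bbbbbb.WWWWWWWWWWWWWWWWWWWWWWWWWWWWW....
```

{"op": "move_arm", "data": {"plan": [[[0,0,0],[0,0,-0.04],-1],[[0,0,0],[0,0,-0.08],-1],[[0,0,0],[0,0,-0.12],-1],[[0,0,0],[0,0,-0.12],-1]]}}

```text
t: 13.98
eef_pos: [447.1, -306.6, 153.8]
tcp_rot: [-3.14, 0.005, 2.82]
ft_force: [-0.2, 0.2, -0.3]
opening: 0.004
grip_force: 0.0
```

```bash
python3 mon.py; python3 m.py | grep -E "red|blue"
python3 - <<'E'
from h import *
p=eyes.read_camera("top");cv2.imwrite("pics/z.png",cv2.resize(cv2.cvtColor(p["img"],cv2.COLOR_RGB2BGR)[60:320,100:500],None,fx=2,fy=2))
E
```

```text
13.975 [ 447.1 -306.6  153.8] [-0.2  0.2 -0.3] [ 0.02 -0.05 -0.  ] tau [  0.06 -54.79 -24.76  -0.06   0.68   0.  ] grip 0.0
[200.1 199.9 199.6 199.2 198.9 198.1 199.6 201. ]
[191.8 190.  204.4 204.1 203.6 203.2 204.2 204.8]
top red [([176.0, 148.4], 58), ([265.1, 191.3], 183), ([319.5, 203.0], 175)]
top blue [([466.6, 190.2], 112), ([436.7, 239.3], 61), ([379.9, 274.0], 114)]
scene red [([348.9, 187.6], 102), ([306.2, 206.1], 43), ([8.0, 385.4], 492)]
scene blue [([233.3, 195.7], 57), ([203.9, 237.7], 87), ([195.8, 287.7], 104), ([111.8, 391.3], 185), ([153.5, 393.4], 165)]
```

View pics/z.png

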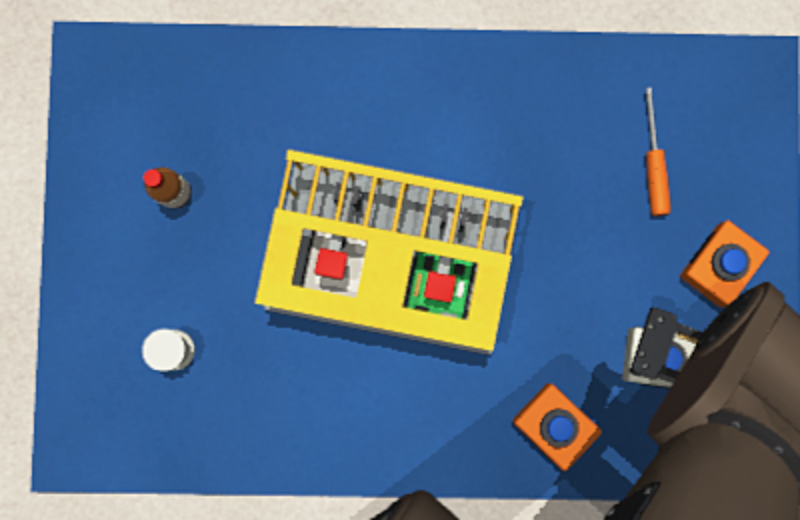

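The final view shows everything where it stood: left pad at (331,263), right pad down at (441,287), and the console under the hand at (660,355). Handing in.

```bash
python3 -c "
from cell import env
print(env.job_done())"
```

```text
the job is handed in; nothing more can be done
None
```

I pressed the loaded (right) bay's red lever down to its stop, then pressed the white console's start button fully in and let it go. The guard, the other lever and the rest of the bench showed no sign of being touched or moved, and I handed the job in at about 14 s; no verdict came back.

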